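# Tip the fallen platters back in the drying rack

## Robot

A 6-joint arm with a two-finger parallel gripper is mounted at the origin on the work surface. World frame = base frame: x ahead of the robot, y to its left, z up, the work surface at z = 0. Lengths are in m, angles in rad, forces in N, time in s.
With the tool pointing down it reaches from about 0.25 to 0.775 m from the base axis. Payload 4 kg.
Tool frame: the origin (TCP) lies midway between the tips of the shut fingers; the grasp point (between the pads) lies 19 mm behind it (robot.tcp_to_grasp is the distance from the TCP to the grasp point, in m); z points along the fingers, x is the direction in which the jaws open and shut, and the axes are right-handed (so a half turn about z gives the same grasp; the last joint's range is limited). The gripper opens to 94 mm and grips with 3 to 60 N. Pads are 16 mm wide; open, the fingers measure 119 mm over their backs; the gripper's body (75 mm by 177 mm) begins 78 mm behind the grasp point.
Start: joints at [1.242, 0.087, 1.371, -0, 1.684, -0.103], TCP at [0.123, 0.536, 0.206] pointing down, gripper open.
Joint ranges: [-3.1, 3.1], [-0.76, 2.03], [0.27, 2.55], [-1.08, 4.22], [0.17, 2.65], [-2.57, 2.57]. Speed limits (rad/s): [2.79, 2.79, 3.14, 3.14, 3.14, 3.14].

## Interface

Orientations are given as [roll, pitch, yaw] about the fixed x, y, z axes, in that order (R = Rz(yaw) Ry(pitch) Rx(roll)).
In Python, from bench import get_obs, vision, robot gives the robot as it stands.
- The arm moves only by the tool servo_tool, never from a script. Its argument "targets" is text: rows parted by semicolons, each of 7 numbers parted by spaces: the opening, from 0 (shut) to 1 (fully open), then the shift along the tool's x, y, z as a fraction of full scale, then the turn, a rotation vector about the tool's x, y, z as a fraction of full scale. A call has 1 to 12 rows; each row is the pose to reach, as a shift and turn from the pose commanded when the call began, along the tool's axes at that moment, turning the shorter way round; what a row does not reach only later rows make up. Full scale, the value 1, is 0.25 m for a shift and pi rad for a turn. A row lasts 1/12 s, in which the tool goes at most 41.7 mm and 7.16 degrees, less where a joint would pass 70% of its speed; a pose out of reach is approached as far as the arm can. A call with a number of a shift or a turn outside -1 to 1 is refused whole. A call with a gripper value outside its range is refused whole. The fingers move at their own pace and stop on an object; the grip force is fixed at half the most. Time passes only in rows, so rows that repeat a pose let the fingers close. It gives the time, the measured TCP pose, the force and the opening at its end, in the units of the state.
- get_obs(): the state, without advancing time (a new reading comes with each control period).
- vision.snapshot(name): name is "side" or "top" or "wrist"; returns a dict with "image" (384x512x3 uint8, red, green, blue), "mtx" (3x3 intrinsics, pixels), "k1" (the pictures are not rectified: a ray, as slopes to the right and down, at radius r is drawn at 1 + k1 r^2 times it, then the intrinsics apply), "world_from_camera" (4x4, takes a point from camera to world coordinates); the wrist camera has in their place "T_tool_cam" (4x4, takes a point from camera to tool coordinates, whose origin is the TCP and whose axes are the tool frame's). Camera axes: x right, y down, z forward; pixel columns grow to the right and rows downward; lengths in m; the calibration is good to about 2 mm. A picture is of the moment at which its call begins: read the wrist's pose just before it. There is no depth.
- robot.close_job(): hands the job in, once; it reports no verdict.
The state is a dict: "time": time; "joint_positions": joint angles; "qvel": joint speeds; "joint_torque": joint torques, N m; "tool_pos": TCP position; "ee_rot": TCP orientation; "wrist_force": force on the tool from outside, world axes, zero at the start; "wrist_torque": the same for the moment, N m; "width": finger opening in m.
Only numpy, scipy, OpenCV 4.12 (cv2) and the standard library are available. Lean on these libraries where they do the work, as an engineer would, in place of code of your own. Each camera call takes 0.05 s, during which the arm holds its last target.

## Task

Two of the four painted platters in the drying rack have tipped over and lean on their painted fronts. With a finger, push each of these two over so that it leans the other way, resting on its bare back against the dowels of its slot like the other two. Do not grip or lift any platter, and leave the two that already lean right and everything else on the bench as they are.

Things in the scene. Friction and masses are not known exactly. Their poses are not given: they have to be found in the camera images.
- rack: wooden drying rack, fixed, 620 mm long along its y (roughly the robot's left), 120 mm wide along x; origin on the table under its middle, z up. Two rails at x = +-50 mm have notches at y = -225, -75, +75, +225 mm: the slots, one platter in each. Rims stand on the notch floors; the platters' tops are about 232 mm above the table
- rack_mid (a point): middle of the rack at the notch floors, 22 mm above the table. Beside each slot, 25 mm to either side along y and at x = +-50 mm, are upright dowels 10 mm thick, 125 mm high. A platter leans about 8 degrees on them: to +y on its back (right) or to -y on its front (wrong). Pushed through upright it falls by itself to the other dowels
- platter_a_mid (a point): centre of platter a, one of four alike: round wooden plates on edge across the rack, 220 mm across, 12 mm thick, about 0.3 kg. Axes move with the platter: z in its plane, up to the top of the rim; y out of its bare back; -y out of its painted front. Upright, y is level along the rack's y
- platter_a_top (a point): topmost point of the rim of platter a, 110 mm from its centre, half-way through its thickness, same axes. Its offset from the centre along the rack's y tells the lean: about +15 mm leans on its back (right), about -15 mm on its front (wrong)
- platter_b_mid (a point): centre of platter b, one of four alike: round wooden plates on edge across the rack, 220 mm across, 12 mm thick, about 0.3 kg. Axes move with the platter: z in its plane, up to the top of the rim; y out of its bare back; -y out of its painted front. Upright, y is level along the rack's y
- platter_b_top (a point): topmost point of the rim of platter b, 110 mm from its centre, half-way through its thickness, same axes. Its offset from the centre along the rack's y tells the lean: about +15 mm leans on its back (right), about -15 mm on its front (wrong)
- platter_c_mid (a point): centre of platter c, one of four alike: round wooden plates on edge across the rack, 220 mm across, 12 mm thick, about 0.3 kg. Axes move with the platter: z in its plane, up to the top of the rim; y out of its bare back; -y out of its painted front. Upright, y is level along the rack's y
- platter_c_top (a point): topmost point of the rim of platter c, 110 mm from its centre, half-way through its thickness, same axes. Its offset from the centre along the rack's y tells the lean: about +15 mm leans on its back (right), about -15 mm on its front (wrong)
- platter_d_mid (a point): centre of platter d, one of four alike: round wooden plates on edge across the rack, 220 mm across, 12 mm thick, about 0.3 kg. Axes move with the platter: z in its plane, up to the top of the rim; y out of its bare back; -y out of its painted front. Upright, y is level along the rack's y
- platter_d_top (a point): topmost point of the rim of platter d, 110 mm from its centre, half-way through its thickness, same axes. Its offset from the centre along the rack's y tells the lean: about +15 mm leans on its back (right), about -15 mm on its front (wrong)
- pot_dark: small white paint tub, 60 mm across, 53 mm high, standing between two platters' edges close to a rail of the rack; to be left alone; origin under its middle
- pot_red: the same kind of paint tub, standing between two platters' edges close to a rail of the rack; to be left alone; origin under its middle
- salt: small turned salt cellar with a knob, 60 mm across, 71 mm high, standing between two platters' edges close to a rail of the rack; to be left alone; origin under its middle
- tumbler: small glass tumbler, 60 mm across, 75 mm high, standing between two platters' edges close to a rail of the rack; to be left alone; origin under its middle
- egg_cup: turned wooden egg cup, 50 mm across, 62 mm high, standing between two platters' edges close to a rail of the rack; to be left alone; origin under its middle
- bottle: green glass bottle, 68 mm across, 215 mm high, beyond the right end of the rack; to be left alone; origin under its middle
- brush_jar: glass jar, 72 mm across, 95 mm high, with brushes standing up to 240 mm, beyond the left end of the rack; to be left alone; origin under its middle
Not all that is in view belongs to the job. Leave any blue or green look-alike of the part that bears platter_b_mid alone.

How it is judged:
At the end, for the whole second after the job is handed in: All four platters stand in the rack and lean on their backs, 4 to 15 degrees past upright, within 20 mm of the rack's centre line, square across it to about 17 degrees, and at rest (angle between platter_a_mid's own y axis and vertical between 1.64 and 1.83 rad and x of platter_a_mid in the frame of rack between -0.02 and 0.02 m and height (world z) of platter_a_mid between 0.11 and 0.14 m and angle between the y axis of each of platter_a_mid, platter_b_mid, platter_c_mid, platter_d_mid and the y axis of rack, either way round below 0.3 rad and linear speed of each of platter_a, platter_b, platter_c, platter_d below 0.02 m/s and angular speed of each of platter_a, platter_b, platter_c, platter_d below 0.1 rad/s and angle between platter_b_mid's own y axis and vertical between 1.64 and 1.83 rad and x of platter_b_mid in the frame of rack between -0.02 and 0.02 m and height (world z) of platter_b_mid between 0.11 and 0.14 m and angle between platter_c_mid's own y axis and vertical between 1.64 and 1.83 rad and x of platter_c_mid in the frame of rack between -0.02 and 0.02 m and height (world z) of platter_c_mid between 0.11 and 0.14 m and angle between platter_d_mid's own y axis and vertical between 1.64 and 1.83 rad and x of platter_d_mid in the frame of rack between -0.02 and 0.02 m and height (world z) of platter_d_mid between 0.11 and 0.14 m); the robot touches nothing.
It fails at once if a platter is pinched between the fingers ((y of the grasp point in the frame of platter_a_mid between -0.008 and 0.008 m and distance between the grasp point and platter_a_mid below 0.122 m and contact force between the fingers and platter_a above 2 N) or (y of the grasp point in the frame of platter_b_mid between -0.008 and 0.008 m and distance between the grasp point and platter_b_mid below 0.122 m and contact force between the fingers and platter_b above 2 N) or (y of the grasp point in the frame of platter_c_mid between -0.008 and 0.008 m and distance between the grasp point and platter_c_mid below 0.122 m and contact force between the fingers and platter_c above 2 N) or (y of the grasp point in the frame of platter_d_mid between -0.008 and 0.008 m and distance between the grasp point and platter_d_mid below 0.122 m and contact force between the fingers and platter_d above 2 N)).
It fails at once if a platter is pushed with the arm or the gripper's body instead of the fingers (contact force between the arm and platter_a above 2 N or contact force between the arm and platter_b above 2 N or contact force between the arm and platter_c above 2 N or contact force between the arm and platter_d above 2 N).
It fails at once if a platter is lifted out of its notches (centre more than about 25 mm higher than when standing in the rack) or falls out of the rack (height (world z) of any of platter_a_mid, platter_b_mid, platter_c_mid, platter_d_mid above 0.15 m or height (world z) of any of platter_a_mid, platter_b_mid, platter_c_mid, platter_d_mid below 0.1 m).
It fails at once if a platter that leaned the right way is shifted or tipped: its top moves more than 25 mm (distance of any of platter_a_top, platter_c_top from where it was at the start of the episode above 0.025 m).
It fails at once if another thing on the bench is moved more than 20 mm or knocked over (distance of any of pot_dark, pot_red, salt, tumbler, egg_cup, bottle, brush_jar from where it was at the start of the episode above 0.02 m or angle between any of pot_dark, pot_red, salt, tumbler, egg_cup, bottle, brush_jar's own z axis and vertical above 0.4 rad).
It also fails if it takes over 51 s, if anything falls off the work surface, if the arm or the gripper's body presses on something with over 40 N, if the wrist force passes 120 N, or if a joint passes its speed limit or range.

## Working session

There is one attempt and no reset: what is moved stays moved. The work goes in short steps, Python scripts to look and compute and a tool call to move; the robot and the scene stay as the last step left them, time stands still between calls to the robot, and variables do not carry over. Pictures are saved under pics/ and viewed, and the job is handed in when it is done.

Besides the shell and the picture viewer there is one more tool, called as name(argument=value, ...), one argument or row to a line, values as JSON. servo_tool: Moves the arm, as the interface text tells. Its arguments: {"type":"object","properties":{"targets":{"type":"string"}},"required":["targets"]}

```bash
mkdir -p pics; cat > h.py <<'E'
import numpy as np,cv2
from bench import get_obs,vision,robot
def save(name,fn):
    s=vision.snapshot(name); cv2.imwrite('pics/'+fn+'.png',s['image'][:,:,::-1]); np.savez('pics/'+fn+'.npz',**{k:v for k,v in s.items()}); return s
def ray(s,uv):
    K=np.array(s['mtx']);k=float(s['k1'])
    d=np.array([(uv[0]-K[0,2])/K[0,0],(uv[1]-K[1,2])/K[1,1]]); x=d.copy()
    for _ in range(30): x=d/(1+k*(x@x))
    T=np.array(s['world_from_camera']); return T[:3,3],T[:3,:3]@np.array([x[0],x[1],1])
def onz(s,uv,z):
    o,d=ray(s,uv); return o+d*(z-o[2])/d[2]
def proj(s,p):
    T=np.linalg.inv(np.array(s['world_from_camera']));c=T[:3,:3]@np.array(p)+T[:3,3]
    x=c[:2]/c[2];x=x*(1+float(s['k1'])*(x@x));K=np.array(s['mtx']);return K[0,0]*x[0]+K[0,2],K[1,1]*x[1]+K[1,2]
E
python3 - <<'E'
from h import *
print(get_obs())
for n in ('side','top','wrist'):
    s=save(n,n+'0'); print(n,{k:np.round(v,3).tolist() for k,v in s.items() if k!='image'})
E
```

```text
{'time': 0.0, 'joint_positions': array([ 1.24189333e+00,  8.79511753e-02,  1.37220619e+00,  6.27400961e-06,
        1.68360272e+00, -1.03092983e-01]), 'qvel': array([ 1.07244328e-04,  1.71960530e-04,  7.60991207e-05, -1.89327503e-03,
       -9.14688490e-04, -1.12657983e-03]), 'joint_torque': array([ 4.96501216e-04, -3.40166008e+01, -3.02435374e+01,  7.17982161e-02,
        3.27567011e-02, -1.67109365e-04]), 'tool_pos': array([0.12296764, 0.53552857, 0.20433065]), 'ee_rot': array([-3.14136340e+00,  2.15527946e-03,  1.34498726e+00]), 'wrist_force': array([-0.31086624,  0.34423696,  0.25880884]), 'wrist_torque': array([-0.03620522,  0.02692761, -0.00661993]), 'width': 0.0938815423336074}
side {'mtx': [[356.812, 0.0, 259.612], [0.0, 356.812, 194.293], [0.0, 0.0, 1.0]], 'k1': -0.081, 'world_from_camera': [[0.816, 0.432, -0.384, 1.019], [0.578, -0.59, 0.564, -0.774], [0.017, -0.683, -0.731, 1.144], [0.0, 0.0, 0.0, 1.0]]}
top {'mtx': [[346.794, 0.0, 257.149], [0.0, 346.794, 192.762], [0.0, 0.0, 1.0]], 'k1': 0.011, 'world_from_camera': [[-0.005, -0.997, 0.078, 0.432], [-1.0, 0.004, -0.014, 0.006], [0.013, -0.078, -0.997, 1.138], [0.0, 0.0, 0.0, 1.0]]}
wrist {'mtx': [[304.836, 0.0, 254.935], [0.0, 304.836, 188.965], [0.0, 0.0, 1.0]], 'k1': -0.03, 'T_tool_cam': [[1.0, -0.0, 0.001, 0.0], [0.0, 0.96, 0.28, -0.083], [-0.001, -0.28, 0.96, -0.18], [0.0, 0.0, 0.0, 1.0]]}
```

View pics/side0.png

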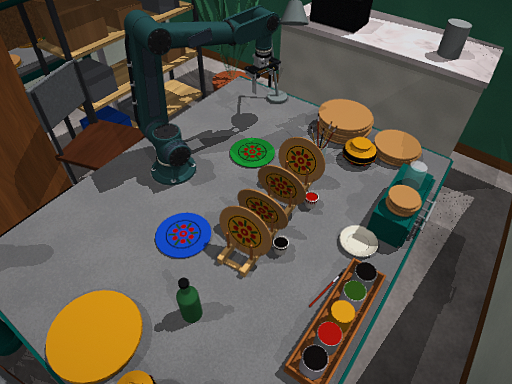

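View pics/top0.png

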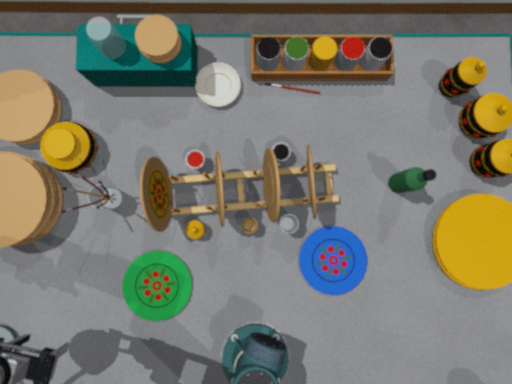

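View pics/wrist0.png

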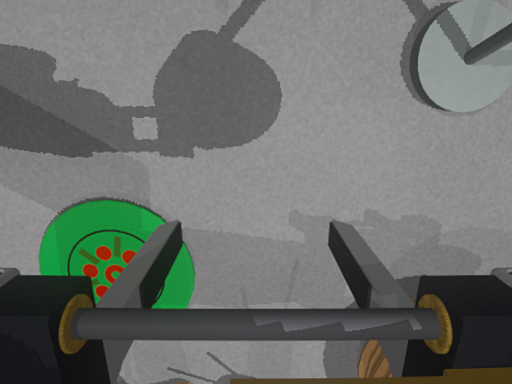

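```bash
python3 - <<'E'
import cv2
a=cv2.imread('pics/top0.png')[125:265,95:355];cv2.imwrite('pics/top0c.png',cv2.resize(a,None,fx=3,fy=3,interpolation=2))
a=cv2.imread('pics/side0.png')[115:285,190:360];cv2.imwrite('pics/side0c.png',cv2.resize(a,None,fx=3.5,fy=3.5,interpolation=2))
E
```

```text
(no output)
```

View pics/top0c.png

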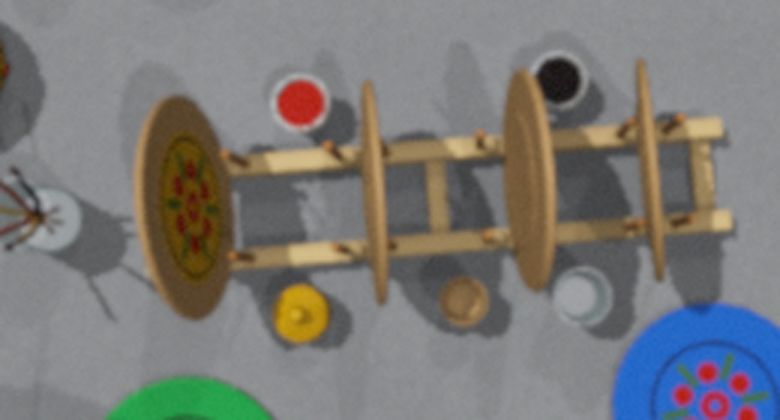

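View pics/side0c.png

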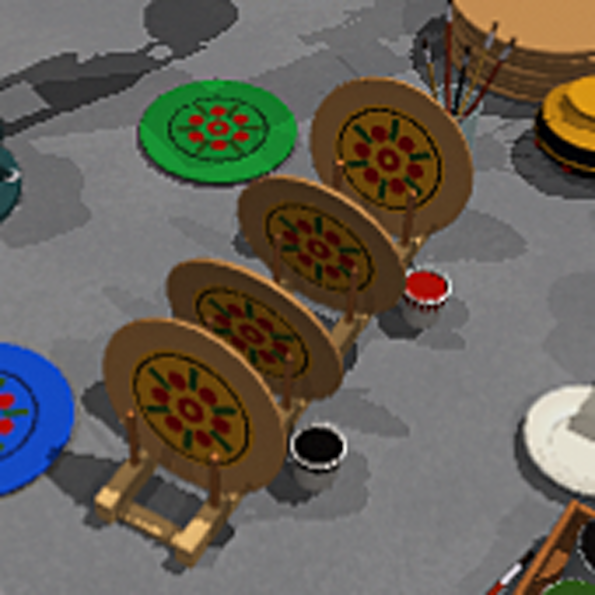

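```bash
python3 - <<'E'
from h import *
s=dict(np.load('pics/top0.npz'))
f=lambda c:(95+(c[0]+.5)/3-.5,125+(c[1]+.5)/3-.5)
mids=[]
for n,a,b in [('P1',(178,95),(195,320)),('P2',(368,82),(382,303)),('P3',(522,70),(538,290)),('P4',(640,60),(658,280))]:
    A,B=onz(s,f(a),.131),onz(s,f(b),.131); mids.append((A+B)/2)
    print(n,A.round(3),B.round(3),((A+B)/2).round(3),np.linalg.norm(A-B).round(3),'yaw',np.arctan2(-(A-B)[1],(A-B)[0])*-1)
for i in range(3): print(np.linalg.norm(mids[i+1]-mids[i]))
for n,c,z in [('dowel',(330,148),.14),('railend up',(722,128),.03),('railend lo',(733,222),.03),('rail l up',(232,163),.03),('rail l lo',(236,263),.03)]: print(n,onz(s,f(c),z).round(3))
E
```

```text
P1 [0.619 0.293 0.131] [0.401 0.273 0.131] [0.51  0.283 0.131] 0.219 yaw 0.09178452799924196
P2 [0.631 0.108 0.131] [0.416 0.094 0.131] [0.523 0.101 0.131] 0.216 yaw 0.06591520521878175
P3 [ 0.643 -0.043  0.131] [ 0.427 -0.056  0.131] [ 0.535 -0.05   0.131] 0.216 yaw 0.06374969573062679
P4 [ 0.652 -0.159  0.131] [ 0.436 -0.173  0.131] [ 0.544 -0.166  0.131] 0.216 yaw 0.06394789860065246
0.18232774647985503
0.15107767964105417
0.11659134321249885
dowel [0.565 0.144 0.14 ]
railend up [ 0.6   -0.263  0.03 ]
railend lo [ 0.498 -0.272  0.03 ]
rail l up [0.564 0.263 0.03 ]
rail l lo [0.457 0.257 0.03 ]
```

servo_tool(
  targets="0 0 0 -0.2 0 0 0; 0 0 0 -0.4 0 0 0; 0 0 0 -0.4 0 0 0; 0 -0.13 0.17 -0.4 0 0 -0.03; 0 -0.26 0.34 -0.4 0 0 -0.06; 0 -0.39 0.5 -0.4 0 0 -0.093; 0 -0.52 0.67 -0.4 0 0 -0.093; 0 -0.65 0.84 -0.4 0 0 -0.093; 0 -0.78 1 -0.4 0 0 -0.093; 0 -0.78 1 -0.4 0 0 -0.093; 0 -0.78 1 -0.4 0 0 -0.093; 0 -0.78 1 -0.4 0 0 -0.093",
)

```text
time: 1.15
tool_pos: [0.3255, 0.2866, 0.3052]
ee_rot: [3.141, 0.002, 1.63]
wrist_force: [0.6, 0.6, -0.7]
width: 0.0174
```

servo_tool(
  targets="0 -0.13 0.1 0 0 0 0; 0 -0.26 0.2 0 0 0 0; 0 -0.39 0.3 0 0 0 0; 0 -0.52 0.4 0 0 0 0; 0 -0.65 0.5 0 0 0 0; 0 -0.78 0.6 0 0 0 0; 0 -0.9 0.69 0 0 0 0; 0 -1 0.735 0 0 0 0; 0 -1 0.735 0 0 0 0; 0 -1 0.735 0 0 0 0; 0 -1 0.735 0 0 0 0",
)

```text
time: 2.07
tool_pos: [0.5227, 0.0539, 0.3053]
ee_rot: [-3.141, -0.001, 1.638]
wrist_force: [-0.2, -0.1, -0.8]
width: 0.0005
```

```bash
python3 - <<'E'
from h import *
print(get_obs()['tool_pos'],get_obs()['width'])
save('top','top1');save('side','side1');save('wrist','wrist1')
a=cv2.imread('pics/top1.png')[105:285,75:355];b=cv2.imread('pics/side1.png')[85:265,180:360]
cv2.imwrite('pics/c1.png',np.hstack([cv2.resize(a,None,fx=1.7,fy=1.7*1.1),cv2.resize(b,None,fx=1.7,fy=1.7*1.1)]))
E
```

```text
[0.52270955 0.05387457 0.30525532] 0.0004948532824911215
```

View pics/wrist1.png

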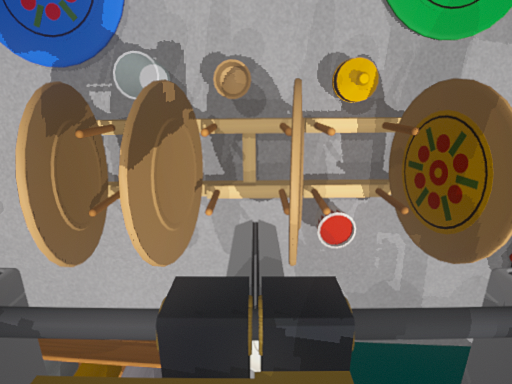

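View pics/c1.png

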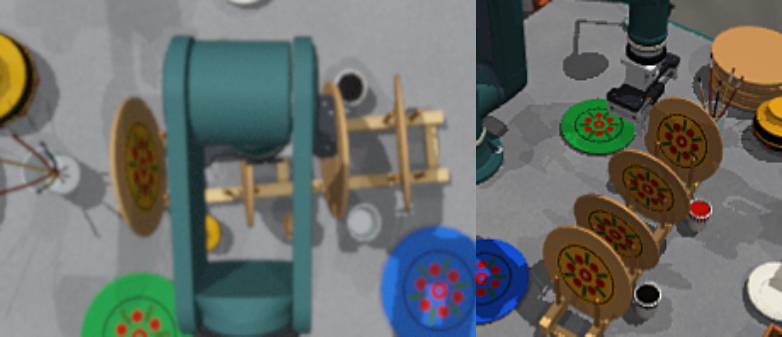

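servo_tool(
  targets="0 -0.06 0 0 0 0 0; 0 -0.06 0 0.1 0 0 0; 0 -0.06 0 0.2 0 0 0; 0 -0.06 0 0.3 0 0 0; 0 -0.06 0 0.39 0 0 0; 0 -0.06 0 0.39 0 0 0; 0 -0.06 0 0.39 0 0 0; 0 -0.06 0 0.39 0 0 0",
)

```text
time: 2.88
tool_pos: [0.5246, 0.0385, 0.2099]
ee_rot: [3.139, 0.0, 1.638]
wrist_force: [0.4, 0.7, 0.3]
width: 0.0003
```

```bash
python3 - <<'E'
from h import *
print(get_obs()['tool_pos'],get_obs()['wrist_force'])
save('side','side2');save('wrist','wrist2')
a=cv2.imread('pics/wrist2.png');b=cv2.imread('pics/side2.png')[85:285,180:360]
cv2.imwrite('pics/c2.png',np.hstack([cv2.resize(a,(440,330)),cv2.resize(b,(297,330))]))
E
```

```text
[0.52456437 0.03845303 0.20988937] [0.40876779 0.71785178 0.30176053]
```

View pics/c2.png

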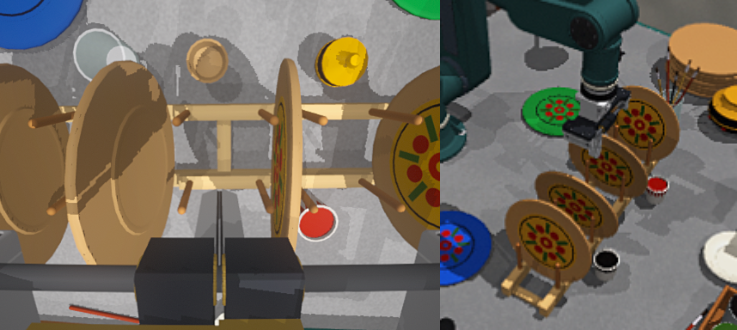

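servo_tool(
  targets="0 0.04 0 0 0 0 0; 0 0.07 0 0 0 0 0; 0 0.1 0 0 0 0 0; 0 0.12 0 0 0 0 0; 0 0.14 0 0 0 0 0; 0 0.155 0 0 0 0 0; 0 0.17 0 0 0 0 0; 0 0.185 0 0 0 0 0; 0 0.2 0 0 0 0 0; 0 0.215 0 0 0 0 0; 0 0.23 0 0 0 0 0; 0 0.23 0 0 0 0 0",
)

```text
time: 3.98
tool_pos: [0.5202, 0.0958, 0.208]
ee_rot: [3.142, -0.0, 1.638]
wrist_force: [-0.2, 0.8, -1.0]
width: 0.0003
```

```bash
python3 - <<'E'
from h import *
print(get_obs()['tool_pos'],get_obs()['wrist_force'])
save('side','side3');save('wrist','wrist3')
a=cv2.imread('pics/wrist3.png');b=cv2.imread('pics/side3.png')[85:285,180:360]
cv2.imwrite('pics/c3.png',np.hstack([cv2.resize(a,(440,330)),cv2.resize(b,(297,330))]))
E
```

```text
[0.5201891  0.09582202 0.20797221] [-0.17827789  0.76933834 -1.01968467]
```

View pics/c3.png

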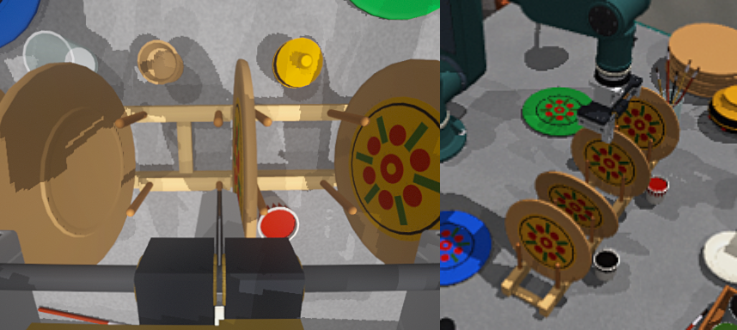

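servo_tool(
  targets="0 0.015 0 0 0 0 0; 0 0.03 0 0 0 0 0; 0 0.045 0 0 0 0 0; 0 0.06 0 0 0 0 0; 0 0.07 0 0 0 0 0; 0 0.08 0 0 0 0 0; 0 0.09 0 0 0 0 0; 0 0.1 0 0 0 0 0; 0 0.1 0 0 0 0 0; 0 0.1 0 0 0 0 0; 0 0.1 0 0 0 0 0; 0 0.1 0 0 0 0 0",
)

```text
time: 5.08
tool_pos: [0.5186, 0.12, 0.208]
ee_rot: [3.142, 0.0, 1.637]
wrist_force: [0.3, 0.4, 0.3]
width: 0.0008
```

```bash
python3 - <<'E'
from h import *
print(get_obs()['tool_pos'],get_obs()['wrist_force'])
save('side','side4');save('wrist','wrist4')
a=cv2.imread('pics/wrist4.png');b=cv2.imread('pics/side4.png')[85:285,180:360]
cv2.imwrite('pics/c4.png',np.hstack([cv2.resize(a,(440,330)),cv2.resize(b,(297,330))]))
E
```

```text
[0.51862364 0.11999212 0.20798308] [0.26737333 0.39463008 0.27273074]
```

View pics/c4.png

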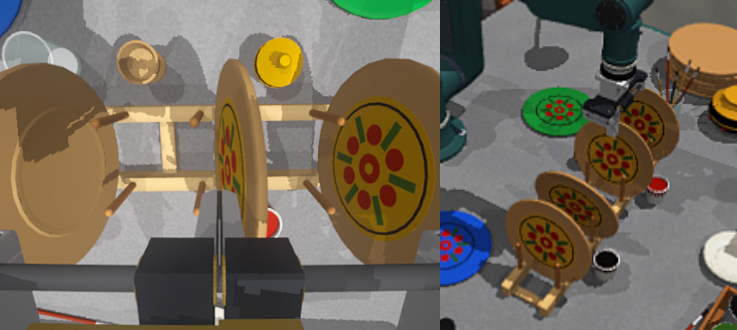

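servo_tool(
  targets="0 -0.08 0 0 0 0 0; 0 -0.16 0 0 0 0 0; 0 -0.18 0 -0.12 0 0 0; 0 -0.18 0 -0.26 0 0 0; 0 -0.18 0 -0.4 0 0 0; 0 -0.3 0 -0.4 0 0 0; 0 -0.45 0 -0.4 0 0 0; 0 -0.6 0 -0.4 0 0 0; 0 -0.75 0 -0.4 0 0 0; 0 -0.9 0 -0.4 0 0 0; 0 -0.9 0 -0.4 0 0 0; 0 -0.9 0 -0.4 0 0 0",
)

```text
time: 6.18
tool_pos: [0.5333, -0.1062, 0.3074]
ee_rot: [-3.141, -0.001, 1.633]
wrist_force: [0.0, 0.8, 0.7]
width: 0.0003
```

```bash
python3 - <<'E'
from h import *
print(get_obs()['tool_pos'],get_obs()['wrist_force'])
save('side','side5');save('wrist','wrist5')
a=cv2.imread('pics/wrist5.png');b=cv2.imread('pics/side5.png')[85:285,180:360]
cv2.imwrite('pics/c5.png',np.hstack([cv2.resize(a,(440,330)),cv2.resize(b,(297,330))]))
E
```

```text
[ 0.5333472  -0.10618095  0.30740428] [0.03015798 0.76712469 0.672603  ]
```

View pics/c5.png

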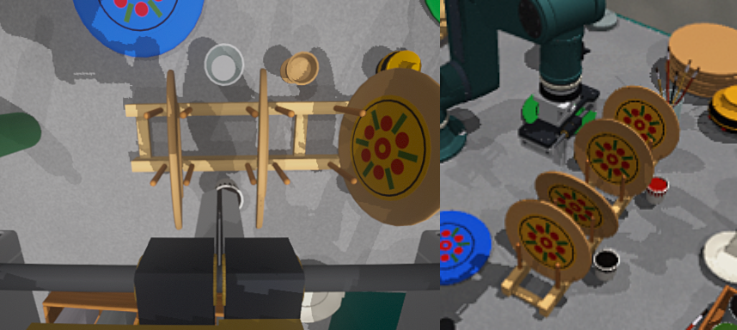

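P2 now shows its front and leans back. P4 (left, wrist col ~175) and P3 (col ~262) lean towards each other, with the finger midway between them at col 220.

servo_tool(
  targets="0 0 0 0.1 0 0 0; 0 0 0 0.2 0 0 0; 0 0 0 0.3 0 0 0; 0 0 0 0.4 0 0 0; 0 0 0 0.4 0 0 0; 0 0.04 0 0.4 0 0 0; 0 0.06 0 0.4 0 0 0; 0 0.075 0 0.4 0 0 0; 0 0.09 0 0.4 0 0 0; 0 0.105 0 0.4 0 0 0; 0 0.105 0 0.4 0 0 0",
)

```text
time: 7.2
tool_pos: [0.5322, -0.0775, 0.2092]
ee_rot: [3.14, 0.0, 1.638]
wrist_force: [0.5, -1.3, 0.2]
width: 0.0005
```

```bash
python3 - <<'E'
from h import *
print(get_obs()['tool_pos'],get_obs()['wrist_force'])
save('side','side6');save('wrist','wrist6')
a=cv2.imread('pics/wrist6.png');b=cv2.imread('pics/side6.png')[85:285,180:360]
cv2.imwrite('pics/c6.png',np.hstack([cv2.resize(a,(440,330)),cv2.resize(b,(297,330))]))
E
```

```text
[ 0.53224061 -0.07746051  0.20916516] [ 0.46599603 -1.29539768  0.1733208 ]
```

View pics/c6.png

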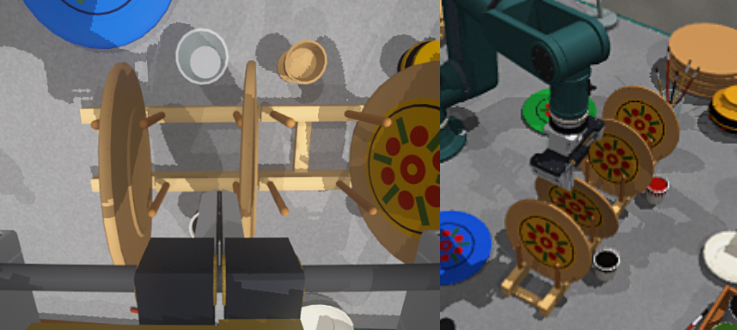

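servo_tool(
  targets="0 0.02 0 0 0 0 0; 0 0.04 0 0 0 0 0; 0 0.06 0 0 0 0 0; 0 0.08 0 0 0 0 0; 0 0.1 0 0 0 0 0; 0 0.12 0 0 0 0 0; 0 0.14 0 0 0 0 0; 0 0.16 0 0 0 0 0; 0 0.175 0 0 0 0 0; 0 0.19 0 0 0 0 0; 0 0.19 0 0 0 0 0; 0 0.19 0 0 0 0 0",
)

```text
time: 8.3
tool_pos: [0.5286, -0.0307, 0.208]
ee_rot: [3.142, 0.0, 1.638]
wrist_force: [-0.3, 0.1, -0.5]
width: 0.0008
```

```bash
python3 - <<'E'
from h import *
print(get_obs()['tool_pos'],get_obs()['wrist_force'])
save('side','side7');save('wrist','wrist7')
a=cv2.imread('pics/wrist7.png');b=cv2.imread('pics/side7.png')[85:285,180:360]
cv2.imwrite('pics/c7.png',np.hstack([cv2.resize(a,(440,330)),cv2.resize(b,(297,330))]))
E
```

```text
[ 0.52860921 -0.03065386  0.20798592] [-0.28284127  0.05507384 -0.51567636]
```

View pics/c7.png

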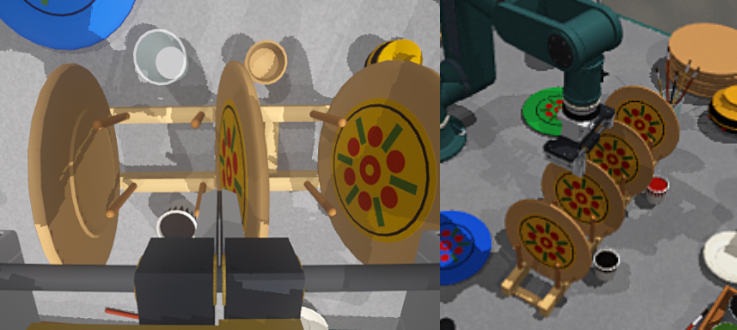

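servo_tool(
  targets="0 -0.08 0 0 0 0 0; 0 -0.12 0 0 0 0 0; 0 -0.13 0 -0.12 0 0 0; 0 -0.13 0 -0.26 0 0 0; 0 -0.13 0 -0.45 0 0 0; 0 -0.13 -0.15 -0.45 0 0 0; 0 -0.2 -0.3 -0.45 0 0 0; 0 -0.35 -0.45 -0.45 0 0 0; 0 -0.5 -0.6 -0.45 0 0 0; 0 -0.65 -0.7 -0.45 0 0 0; 0 -0.8 -0.7 -0.45 0 0 0; 0 -1 -0.7 -0.45 0 0 0",
)

```text
time: 9.4
tool_pos: [0.3686, -0.2671, 0.3221]
ee_rot: [3.139, 0.002, 1.636]
wrist_force: [0.8, -0.5, 1.2]
width: 0.0006
```

servo_tool(
  targets="0 0 0 0 0 0 0; 0 -0.1 0 0 0 0 0; 0 -0.2 0 0 0 0 0; 0 -0.2 0 0 0 0 0; 0 -0.2 0 0 0 0 0",
)

```text
time: 9.82
tool_pos: [0.3738, -0.316, 0.3196]
ee_rot: [-3.141, -0.002, 1.635]
wrist_force: [-0.5, -1.0, 0.1]
width: 0.0003
```

```bash
python3 - <<'E'
from h import *
print(get_obs()['tool_pos'],get_obs()['wrist_force'])
s=save('side','side8');t=save('top','top8')
a=cv2.imread('pics/top8.png')[105:285,75:355];b=cv2.imread('pics/side8.png')[105:285,180:360]
cv2.imwrite('pics/c8.png',np.vstack([cv2.resize(a,None,fx=2.6,fy=1.6),np.hstack([cv2.resize(b,None,fx=1.7,fy=1.6)])]) if 0 else np.hstack([cv2.resize(a,(490,315)),cv2.resize(b,(310,315))]))
cv2.imwrite('pics/top8c.png',cv2.resize(cv2.imread('pics/top8.png')[125:265,95:355],None,fx=3,fy=3,interpolation=2))
E
```

```text
[ 0.37375991 -0.31600911  0.3196406 ] [-0.54217053 -0.98595498  0.06238948]
```

View pics/c8.png

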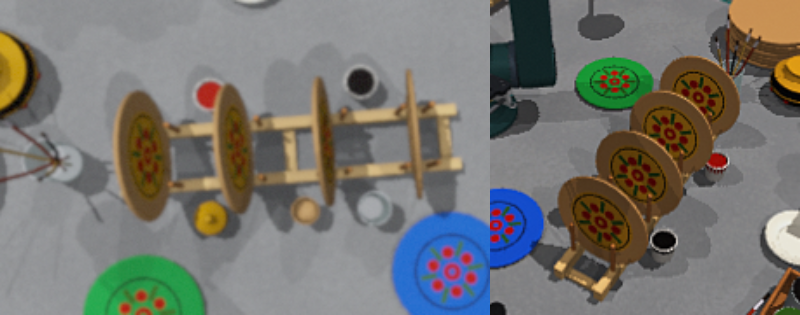

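View pics/top8c.png

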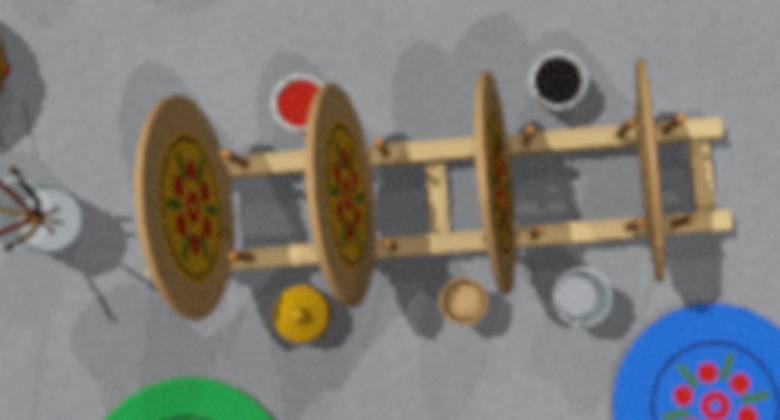

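```bash
python3 - <<'E'
from h import *
s=dict(np.load('pics/top8.npz'))
f=lambda c:(95+(c[0]+.5)/3-.5,125+(c[1]+.5)/3-.5)
c,si=np.cos(.066),np.sin(.066)
for n,a,b in [('P1',(178,95),(195,320)),('P2',(327,83),(350,306)),('P3',(485,72),(505,293)),('P4',(640,60),(658,280))]:
    A,B=onz(s,f(a),.131),onz(s,f(b),.131);m=(A+B)/2-[.5285,.042,0]
    print(n,'rack xy',round(c*m[0]+si*m[1],4),round(-si*m[0]+c*m[1],4),'yaw',np.arctan2((A-B)[1],(A-B)[0]))
d=cv2.absdiff(cv2.imread('pics/top0.png'),cv2.imread('pics/top8.png'))
print(get_obs()['time']); robot.close_job()
E
```

```text
P1 rack xy -0.0029 0.2416 yaw 0.09178452799924196
P2 rack xy -0.0006 0.0947 yaw 0.10780910674124465
P3 rack xy 0.0004 -0.0576 yaw 0.08391559586868509
P4 rack xy 0.0021 -0.2083 yaw 0.06394789860065246
9.9167
the job is handed in; nothing more can be done
```

I pushed over the two wrongly leaning platters with the shut fingers, and from the last pictures all four now lean on their backs. These were the second and third from the left, in the +75 mm and −75 mm slots. I then backed the arm clear and handed the job in at 9.9 s; it reports no verdict.

My last checks, from the top camera after the arm was clear:
- **Lean:** the four centres lie at rack y of +242, +95, −58 and −208 mm. That is about 17 to 20 mm past each slot on the +y side, about as far as the two that stood right from the start. The two that I pushed now also show their painted fronts to the overhead camera.
- **Position:** all four centres are within 3 mm of the rack's centre line.
- **Square across the rack:** each platter is within about 0.04 rad of square.
- **Other things:** the outer two platters and the tubs, salt cellar, tumbler, egg cup and brush jar look unmoved. I judged this by eye, and the bottle lay outside the cropped views I compared.
- **Contact force:** the wrist force readings stayed below about 2 N.

No check failed or disagreed. I did not measure tilt angles or speeds directly.

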